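# Close the weight-set case and hold it up level

## Task

The balance weights are all back in their wooden case: fold the lid shut without slamming it, with the case still standing on the bench, until the two halves meet edge to edge all round. Then pick up the closed case, lift it about 12 cm clear of the bench and keep it there, steady and level so the weights stay in their wells; finish while still holding it, ready for a colleague to take. Never touch the polished weights, and leave everything else on the bench where it stands.

Things in the scene. Friction and masses are not known exactly. Their poses are not given: they have to be found in the camera images.
- case: loose dark-brown wooden block, lower half of the case, 58 x 160 x 36 mm (x, y, z; 62 mm high when shut), standing on the bench. Origin at the centre of its underside, z up, -x its front long side (faces the robot within 30 degrees), +x its hinged back. Both long faces are flat between the hinges: grip across the 58 mm width. It slides if pushed sideways with 3 to 5 N
- grip_line (a point): balance point of the case seen from above: 14 mm from the block's middle towards its +y (heavy) end, 29 mm above its underside, midway between the long faces. Case, lid and weights together 0.64 to 0.73 kg
- lid (a joint): angle (rad) of the lid, the upper half, about the hinge on the block's back upper edge: 0 = shut, rims meeting; starts at 1.55 to 1.9 (upright or leaning back), stop at 1.95. A brown wooden shell 58 x 160 x 26 mm, 4 mm walls, lined blue, 80 g. Stiff hinge: it stays where left, takes about 1 N at its free rim to move. No latch
- lid_hinge (a point): middle of the hinge line: in the case's frame 29 mm towards +x and 36 mm above the underside; the line runs along the case's y. Two flat brass hinges, 24 mm long, sit 58 mm either side of it on the back face, standing out 4 mm
- lid_edge (a point): middle of the lid's free rim, 58 mm from the hinge line; shut, it lies on the block's front upper edge, 36 mm above the underside. The lid's flat outer face is parallel to the plane of hinge line and free rim, 26 mm beyond it: on top when shut, at the back when open
- w200: polished steel 200 g balance weight with a knob, 28 mm across and 46 mm high, origin at its underside, loose in its well at y = +50 mm of the case, its underside 10 mm above the case's underside; not to be touched
- w100: polished steel 100 g balance weight with a knob, 22 mm across and 37 mm high, origin at its underside, loose in its well at y = +13 mm of the case, its underside 10 mm above the case's underside; not to be touched
- w50: polished steel 50 g balance weight with a knob, 18 mm across and 29 mm high, origin at its underside, loose in its well at y = -19 mm of the case, its underside 16 mm above the case's underside; not to be touched
- w20: polished steel 20 g balance weight with a knob, 13 mm across and 21 mm high, origin at its underside, loose in its well at y = -47 mm of the case, its underside 22 mm above the case's underside; not to be touched
- rack: bystander: loose wooden test-tube rack, 62 x 220 mm (x, y), with six glass tubes, some blue, up to 153 mm high; origin at the centre of its underside; stands beside the case, on its left or its right
- black_jar: bystander: loose black jar with orange label, 48 mm across, 85 mm high, origin at its underside
- white_jar: bystander: loose white jar, 48 mm across, 90 mm high, origin at its underside
- beaker: bystander: loose glass beaker, 70 mm across, 95 mm high, origin at its underside
- flask: bystander: loose green glass conical flask, 82 mm across, 124 mm high, origin at its underside
- mortar: bystander: loose white mortar with a pestle leaning in it, 100 mm across, about 105 mm high, origin at its underside
- forceps: bystander: loose steel forceps lying flat along y, about 120 mm long, 6 mm high, origin at the middle of the underside

How it is judged:
On the way, in this order (a step that is already met when the one before it is completed fails the run):
1. the lid is shut, rims meeting, while the case stands flat on the bench (value of joint lid below 0.045 rad and height (world z) of case below 0.008 m and angle between case's own z axis and vertical below 0.08 rad), for 0.2 s.
2. the shut case is lifted clear of the bench in the gripper, level (value of joint lid below 0.045 rad and height (world z) of case above 0.05 m and angle between case's own z axis and vertical below 0.17 rad and contact force between the fingers and case above 2 N), for 0.2 s.
At the end, for the whole second after the job is handed in: the case is held in the fingers, shut (lid under 0.045 rad, about 2.5 mm at the rim), its underside 80 to 220 mm above the bench, level within 0.12 rad, at rest (under 30 mm/s and 0.2 rad/s), resting on or touching none of the bystanders, each weight down in its well (within 6 mm) (value of joint lid below 0.045 rad and height (world z) of case between 0.08 and 0.22 m and angle between case's own z axis and vertical below 0.12 rad and contact force between the fingers and case above 2 N and contact force between case and rack below 0.05 N and contact force between case and black_jar below 0.05 N and contact force between case and white_jar below 0.05 N and contact force between case and beaker below 0.05 N and contact force between case and flask below 0.05 N and contact force between case and mortar below 0.05 N and contact force between case and forceps below 0.05 N and linear speed of case below 0.03 m/s and angular speed of case below 0.2 rad/s and z of each of w200, w100 in the frame of case below 0.016 m and z of w50 in the frame of case below 0.022 m and z of w20 in the frame of case below 0.028 m); the arm keeps its last pose, push and grip.
It fails at once if the lid is slammed (faster than 6 rad/s in its last 0.15 rad) (value of joint lid below 0.15 rad and velocity of joint lid below -6 rad/s).
It fails at once if the case is tipped by more than 0.35 rad (angle between case's own z axis and vertical above 0.35 rad).
It fails at once if a weight is touched by the robot (contact force between any of the fingers, the arm and w200 above 0.3 N or contact force between any of the fingers, the arm and w100 above 0.3 N or contact force between any of the fingers, the arm and w50 above 0.3 N or contact force between any of the fingers, the arm and w20 above 0.3 N).
It fails at once if a bystander is moved by more than 25 mm (distance of any of rack, black_jar, white_jar, beaker, flask, mortar, forceps from where it was at the start of the episode above 0.025 m).
It also fails if it takes over 45 s, if anything falls off the work surface, if the arm or the gripper's body presses on something with over 40 N, if the wrist force passes 120 N, or if a joint passes its speed limit or range.

## Robot

A 6-joint arm with a two-finger parallel gripper is mounted at the origin on the work surface. World frame = base frame: x ahead of the robot, y to its left, z up, the work surface at z = 0. Lengths are in m, angles in rad, forces in N, time in s.
With the tool pointing down it reaches from about 0.3 to 0.875 m from the base axis. Payload 6.4 kg.
Tool frame: the origin (TCP) lies at the very end of the fingers, on their centre line; the grasp point (between the pads) lies 19 mm behind it; z points along the fingers, y is the line along which they close (so a half turn about z gives the same grasp; the last joint's range is limited). The gripper opens to 85 mm and grips with 20 to 120 N. Pads are 22 mm wide; open, the fingers measure 114 mm over their backs; the gripper's body (76 mm by 85 mm) begins 54 mm behind the grasp point. The pads swing forward as they close: fully open they stand 13 mm farther back than shut.
Start: joints at [-1.426, 0.181, 1.607, -0, 1.354, -0.206], TCP at [0.198, -0.54, 0.231] pointing down, gripper open.
Joint ranges: [-2.99, 2.99], [-0.89, 2.07], [0.3, 2.58], [-1.14, 4.28], [0, 2.63], [-3.12, 3.12]. Speed limits (rad/s): [2.57, 2.57, 3.01, 3.14, 3.14, 3.14].

## Interface

Orientations are given as a unit quaternion [w, x, y, z].
In Python, from bench import ctrl, camera, calibration, order, outline_of gives the robot as it stands.
- The arm moves only by the tool move_arm, never from a script. Its argument "series" is a list that holds one entry, the list of rows, each a list of 5 numbers: the opening, from 0 (shut) to 1 (fully open), then the shift along the tool's x, y, z in mm, then the turn about the tool's z in rad. A call has exactly 10 rows; each row is the pose to reach, as a shift and turn from the pose commanded when the call began, along the tool's axes at that moment; what a row does not reach only later rows make up. A row lasts 1/12 s, in which the tool goes at most 41.7 mm and 7.16 degrees, less where a joint would pass 70% of its speed; a pose out of reach is approached as far as the arm can. A call with a gripper value outside its range is refused whole. The fingers move at their own pace and stop on an object; the grip force is fixed at half the most. Time passes only in rows, so rows that repeat a pose let the fingers close, or fill a call up. It gives the time, the measured TCP pose, the force, the opening and the grip force at its end, in the units of the state.
- ctrl.get_obs(): the state, without advancing time (a new reading comes with each control period).
- camera(name): name is "scene" or "side" or "wrist"; returns (picture, depth): 480x640x3 uint8, blue, green, red; 480x640 float32, m along the optical axis (not along the pixel's ray), 0 where there is no reading.
- calibration(name): a dict with "intrinsics" (3x3 intrinsics, pixels), "rvec" (rotation vector, rad) and "tvec" (3), from world to camera coordinates, as OpenCV has them. Camera axes: x right, y down, z forward; pixel columns grow to the right and rows downward; lengths in m; the calibration is good to about 2 mm. The wrist camera is an equidistant fisheye: a pixel r from the principal point sees the ray r / f radians off the axis. A picture is of the moment at which its call begins: read the wrist's pose just before it. calibration takes no time and is no camera call; for the wrist camera it gives the pose at the moment of the call.
- order.hand_in(): hands the job in; it is judged then, once.
Trained networks look in the newest picture that a camera, given by its name, has taken for a name from the list of things; names that differ only in an ending like _2 or _b are one class to them, and where a whole thing is asked for, a point or a joint stands for the part that bears it (a point fixed in the world has none). Each returns a list of dicts, best first, with "conf" (0 to 1); they miss things now and then, are a little off and sometimes report something else, mostly with a low value. They report only what shows in the picture. A call takes as long as a camera call.
- outline_of(target, camera): "region" (480x640 bool, what is visible of it) and "bbox" ([centre column, centre row, width, height] in pixels, round what is visible of it).
The state is a dict: "time_s": time; "q": joint angles; "dq": joint speeds; "joint_efforts": joint torques, N m; "eef_pos": TCP position; "eef_rot": TCP orientation; "wrist_force": force on the tool from outside, world axes, zero at the start; "torque": the same for the moment, N m; "opening": opening from 0.0 (shut) to 1.0 (fully open); "grasp_force": force on a finger pad.
Only numpy, scipy, OpenCV 4.12 (cv2) and the standard library are available. Lean on these libraries where they do the work, as an engineer would, in place of code of your own. Each camera call takes 0.05 s, during which the arm holds its last target. There are 200 camera calls.

## Working session

There is one attempt and no reset: what is moved stays moved. The work goes in short steps, Python scripts to look and compute and a tool call to move; the robot and the scene stay as the last step left them, time stands still between calls to the robot, and variables do not carry over. Pictures are saved under pics/ and viewed, at most 10 in all, crops included, and the job is handed in when it is done.

Besides the shell and the picture viewer there is one more tool, called after "Emit:" as name(argument=value, ...), one argument or row to a line, values as JSON. move_arm: Moves the arm, as the interface text tells. Its arguments: {"type":"object","properties":{"series":{"type":"array","items":{"type":"array","items":{"type":"array","items":{"type":"number"}}}}},"required":["series"]}

```bash
mkdir -p pics && cat > h.py <<'E'
import numpy as np, cv2
from bench import ctrl, camera, calibration, order, outline_of
def cloud(name, depth, mask):
    c=calibration(name); K=np.array(c["intrinsics"]); R=cv2.Rodrigues(np.array(c["rvec"],float))[0]; t=np.array(c["tvec"],float).ravel()
    v,u=np.nonzero(mask&(depth>0)); z=depth[v,u]
    P=np.stack([(u-K[0,2])/K[0,0]*z,(v-K[1,2])/K[1,1]*z,z],1)
    return (P-t)@R, v,u
E
python3 - <<'E'
from h import *
s,ds=camera("scene"); 
things=["case","lid","rack","black_jar","white_jar","beaker","flask","mortar","forceps"]
for cam in ("scene","side"):
    im,d=camera(cam); cv2.imwrite(f"pics/{cam}0.png",im); np.savez(f"{cam}0.npz",im=im,d=d)
    for n in things:
        for o in outline_of(n,cam)[:1]:
            P,_,_=cloud(cam,d,o["region"])
            if len(P): print(cam,n,round(o["conf"],2),np.round(o["bbox"]),np.round(np.median(P,0),3),np.round(np.percentile(P,3,axis=0),3),np.round(np.percentile(P,97,axis=0),3))
            np.save(f"{cam}_{n}.npy",o["region"])
E
```

```text
scene case 0.8 [400. 252.  64.  46.] [0.485 0.198 0.068] [0.404 0.117 0.002] [0.52  0.259 0.096]
scene lid 0.84 [397. 249.  64.  44.] [0.49  0.193 0.079] [0.454 0.117 0.039] [0.521 0.26  0.097]
scene rack 0.6 [323. 184.  55.  71.] [ 0.468 -0.169  0.078] [ 0.443 -0.293  0.008] [ 0.497 -0.078  0.152]
scene black_jar 0.66 [457. 331.  25.  38.] [0.554 0.466 0.058] [0.523 0.439 0.004] [0.565 0.482 0.088]
scene beaker 0.77 [274. 251.  28.  41.] [0.749 0.001 0.066] [ 0.713 -0.046  0.004] [0.776 0.02  0.096]
scene flask 0.73 [240. 218.  23.  41.] [ 0.759 -0.179  0.049] [ 0.728 -0.202  0.007] [ 0.786 -0.158  0.126]
scene mortar 0.67 [315. 296.  41.  39.] [0.743 0.169 0.042] [0.696 0.129 0.001] [0.79  0.221 0.092]
scene forceps 0.47 [395. 249.  60.  48.] [0.488 0.19  0.075] [0.409 0.092 0.002] [0.521 0.26  0.097]
side case 0.93 [369. 311.  61.  96.] [0.458 0.201 0.039] [0.399 0.104 0.01 ] [0.514 0.261 0.096]
side lid 0.69 [354. 306.  33.  90.] [0.48  0.209 0.093] [0.448 0.117 0.041] [0.518 0.262 0.096]
side rack 0.84 [384. 187.  46. 100.] [ 0.458 -0.132  0.079] [ 0.424 -0.287  0.01 ] [ 0.495 -0.077  0.154]
side black_jar 0.96 [284. 449.  34.  54.] [0.538 0.47  0.082] [0.519 0.443 0.015] [0.56  0.482 0.087]
side white_jar 0.96 [370. 138.  20.  33.] [ 0.531 -0.415  0.055] [ 0.509 -0.448  0.002] [ 0.554 -0.406  0.093]
side beaker 0.74 [253. 220.  32.  52.] [0.742 0.004 0.067] [ 0.713 -0.045  0.008] [0.775 0.019 0.096]
side flask 0.86 [273. 175.  33.  54.] [ 0.745 -0.178  0.046] [ 0.716 -0.209  0.002] [ 0.786 -0.157  0.125]
side mortar 0.68 [223. 284.  54.  54.] [0.751 0.169 0.043] [0.703 0.134 0.011] [0.788 0.221 0.089]
side forceps 0.53 [296. 252.  20.  35.] [0.644 0.04  0.006] [ 0.633 -0.058 -0.001] [0.649 0.061 0.009]
```

```bash
cat > fit.py <<'E'
from h import *
from scipy.optimize import least_squares
def sd(p,c,h):
    q=np.abs(p-c)-h; return np.linalg.norm(np.maximum(q,0),axis=1)+np.minimum(q.max(1),0)
def dist(P,x,y,yaw,a):
    c,s=np.cos(yaw),np.sin(yaw); d=P-[x,y,0]
    L=np.c_[c*d[:,0]+s*d[:,1],-s*d[:,0]+c*d[:,1],d[:,2]]
    b=np.abs(sd(L,[0,0,.018],[.029,.08,.018]))
    e=L-[.029,0,.036]; u=-e[:,0]*np.cos(a)+e[:,2]*np.sin(a); n=e[:,0]*np.sin(a)+e[:,2]*np.cos(a)
    Q=np.c_[u,e[:,1],n]
    pl=[([.029,0,.024],[.029,.08,.002]),([.002,0,.013],[.002,.08,.013]),([.056,0,.013],[.002,.08,.013]),([.029,.078,.013],[.029,.002,.013]),([.029,-.078,.013],[.029,.002,.013])]
    l=np.min([np.abs(sd(Q,*map(np.array,k))) for k in pl],0)
    return np.minimum(b,l)
def fit(P,x0):
    best=None
    for yaw in np.radians([-30,-15,0,15,30]):
        r=least_squares(lambda v:dist(P,*v),[x0[0],x0[1],yaw,1.7],loss="soft_l1",f_scale=.002,x_scale=[.01,.01,.1,.1])
        if best is None or r.cost<best.cost: best=r
    return best.x,np.median(dist(P,*best.x))
E
python3 - <<'E'
from fit import *
A=[]
for cam in ("scene","side"):
    f=np.load(f"{cam}0.npz"); m=np.load(f"{cam}_case.npy")
    m=cv2.erode(m.astype(np.uint8),np.ones((3,3)))>0
    P,_,_=cloud(cam,f["d"],m); P=P[(P[:,2]>.006)&(np.hypot(P[:,0]-.46,P[:,1]-.19)<.14)]; A.append(P)
    print(cam,len(P),fit(P,[.46,.19]))
print(fit(np.vstack(A),[.46,.19]))
a=cv2.imread("pics/scene0.png")[150:370,220:500];b=cv2.imread("pics/side0.png")[80:500,180:460]
a=cv2.resize(a,(400,314)); a=cv2.copyMakeBorder(a,0,600-314,0,0,0); cv2.imwrite("pics/v1.png",np.hstack([a,cv2.resize(b,(400,600))]))
E
```

```text
scene 1389 (array([0.44481311, 0.16927486, 0.3516476 , 1.59632336]), np.float64(0.0009724637464615729))
side 2705 (array([0.44583951, 0.16953137, 0.36222084, 1.56933341]), np.float64(0.0007089840577843756))
(array([0.44534357, 0.16936015, 0.36092942, 1.58140126]), np.float64(0.0007756052332725171))
```

View pics/v1.png

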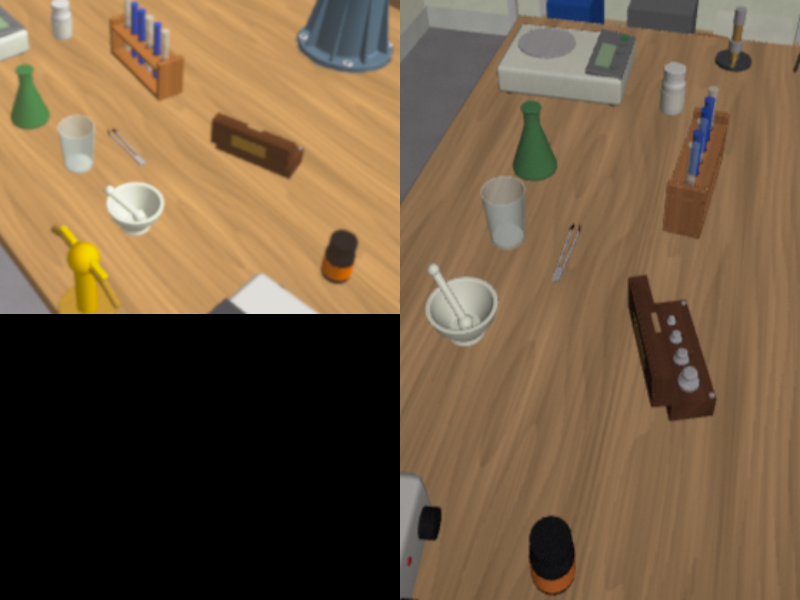

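```bash
cat > go.py <<'E'
from h import *
from scipy.spatial.transform import Rotation as Ro
C=np.array([.4453,.1694]); YAW=.361
def world(x,y,z): 
    c,s=np.cos(YAW),np.sin(YAW); return np.array([C[0]+c*x-s*y,C[1]+s*x+c*y,z])
def state():
    o=ctrl.get_obs(); q=np.array(o["eef_rot"]); R=Ro.from_quat(q[[1,2,3,0]]); return o,np.array(o["eef_pos"]),R
def show(pts):
    o,p,R=state(); M=R.as_matrix()
    ex=np.array([np.cos(YAW),np.sin(YAW),0]); l=M.T@ex  # want tool y along ±ex
    t=np.arctan2(-l[0],l[1]); t=(t+np.pi/2)%np.pi-np.pi/2
    print("t",o["time_s"],"tcp",p.round(4),"zaxis",M[:,2].round(3),"turn",round(t,3),"q6",round(o["q"][5],2),"F",np.round(o["wrist_force"],1),"open",o["opening"])
    for w in pts: print(w,(1000*M.T@(world(*w)-p)).round(1))
E
python3 -c "
from go import *
show([(.085,.01,.18),(.085,.01,.08)])"
```

```text
t 1.05 tcp [ 0.1976 -0.54    0.2313] zaxis [ 0.  0. -1.] turn 1.561 q6 -0.21 F [-0.4 -0.3 -0.1] open 1.000284045430607
(0.085, 0.01, 0.18) [ 561.3 -592.    51.3]
(0.085, 0.01, 0.08) [ 561.3 -592.   151.3]
```

Emit:
move_arm(
  series=[
    [[0,28,-30,0,-0.08],[0,56,-59,0,-0.16],[0,84,-89,0,-0.24],[0,112,-118,0,-0.32],[0,140,-148,0,-0.4],[0,168,-178,0,-0.48],[0,196,-207,0,-0.56],[0,225,-237,0,-0.64],[0,253,-266,0,-0.72],[0,281,-296,0,-0.8]],
  ],
)

```text
time_s: 1.88
eef_pos: [0.3602, -0.1637, 0.2316]
eef_rot: [0.001, 0.838, 0.546, 0.0]
wrist_force: [1.6, -0.2, -0.7]
opening: 0.0
grasp_force: 0.0
```

```bash
python3 -c "
from go import *
show([(.085,.01,.2),(.085,.01,.08)])"
```

```text
t 1.8833 tcp [ 0.3602 -0.1637  0.2316] zaxis [ 0.001 -0.001 -1.   ] turn -0.778 q6 -0.31 F [ 1.6 -0.2 -0.7] open 0.0002011842411114969
(0.085, 0.01, 0.2) [405.9  -3.5  31.5]
(0.085, 0.01, 0.08) [405.9  -3.6 151.5]
```

Emit:
move_arm(
  series=[
    [[0,40,0,0,-0.08],[0,80,0,0,-0.16],[0,120,-1,0,-0.24],[0,160,-1,0,-0.32],[0,200,-2,5,-0.4],[0,240,-2,10,-0.48],[0,280,-2,15,-0.56],[0,320,-3,20,-0.64],[0,360,-3,25,-0.72],[0,400,-3,30,-0.78]],
  ],
)

```text
time_s: 2.72
eef_pos: [0.5206, 0.2032, 0.2011]
eef_rot: [0.0, 0.567, 0.824, 0.0]
wrist_force: [0.9, -1.0, -0.0]
opening: -0.0
grasp_force: 0.0
```

```bash
python3 -c "
from go import *
show([(.085,.01,.2),(.085,.01,.08)])"
```

```text
t 2.7167 tcp [0.5206 0.2032 0.2011] zaxis [ 0. -0. -1.] turn 0.004 q6 -0.2 F [ 0.9 -1.  -0. ] open -0.0003915466672970575
(0.085, 0.01, 0.2) [4.9 2.6 1.1]
(0.085, 0.01, 0.08) [  5.    2.6 121.1]
```

Emit:
move_arm(
  series=[
    [[0,1,1,20,0],[0,2,2,50,0],[0,4,2,80,0],[0,5,2,105,0],[0,5,2,118,0],[0,5,2,120,0],[0,5,-1,120,0],[0,5,-3,120,0],[0,5,-5,120,0],[0,5,-7,120,0]],
  ],
)

```text
time_s: 3.55
eef_pos: [0.5127, 0.2033, 0.0829]
eef_rot: [0.001, 0.569, 0.822, 0.001]
wrist_force: [-0.3, 0.3, 0.0]
opening: 0.003
grasp_force: 0.0
```

```bash
python3 - <<'E'
from go import *
show([(.085,.01,.08)])
im,d=camera("side"); cv2.imwrite("pics/s2.png",cv2.resize(im[230:390,280:440],(600,600),interpolation=cv2.INTER_CUBIC))
E
```

```text
t 3.55 tcp [0.5127 0.2033 0.0829] zaxis [ 0.003  0.    -1.   ] turn -0.001 q6 -0.2 F [-0.3  0.3  0. ] open 0.0033341737633411236
(0.085, 0.01, 0.08) [ 2.1 10.   2.9]
```

View pics/s2.png

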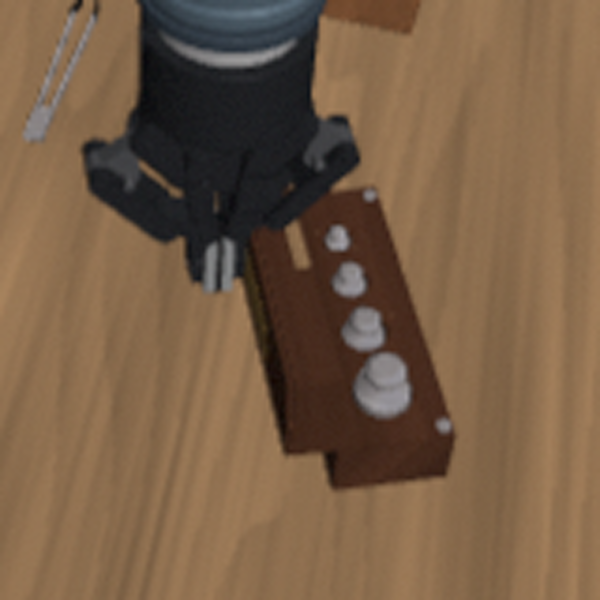

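Emit:
move_arm(
  series=[
    [[0,2,-4,0,0],[0,2,-8,0,0],[0,2,-12,-2,0],[0,2,-16,-4,0],[0,2,-21,-5,0],[0,2,-26,-6,0],[0,2,-31,-7,0],[0,2,-37,-7,0],[0,2,-42,-6,0],[0,2,-47,-6,0]],
  ],
)

```text
time_s: 4.43
eef_pos: [0.4663, 0.1882, 0.0869]
eef_rot: [-0.0, 0.569, 0.822, -0.0]
wrist_force: [0.3, 0.2, -0.0]
opening: -0.006
grasp_force: 0.5
```

```bash
python3 - <<'E'
from go import *
show([(0,0,.062)])
im,d=camera("side"); cv2.imwrite("pics/s3.png",cv2.resize(im[230:390,280:440],(600,600),interpolation=cv2.INTER_CUBIC))
E
```

```text
t 4.4333 tcp [0.4663 0.1882 0.0869] zaxis [-0.001 -0.    -1.   ] turn -0.001 q6 -0.21 F [ 0.3  0.2 -0. ] open -0.0059686532094873875
(0, 0, 0.062) [-10.2 -26.2  24.9]
```

View pics/s3.png

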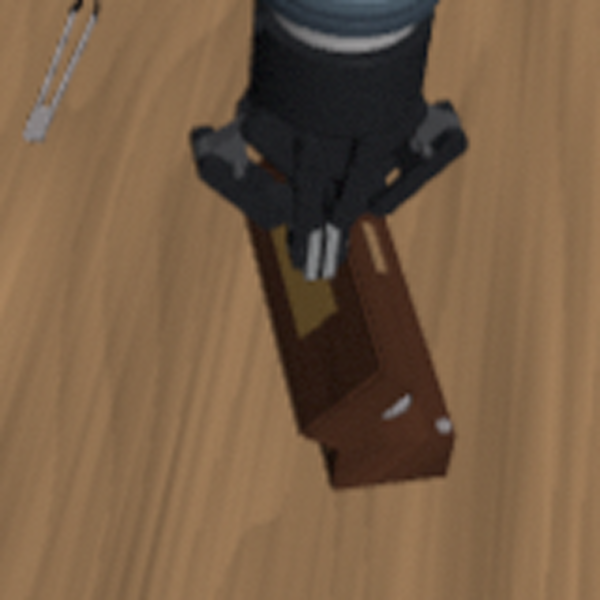

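Emit:
move_arm(
  series=[
    [[0,0,-5,1,0],[0,0,-10,3,0],[0,0,-14,6,0],[0,0,-19,9,0],[0,0,-23,12,0],[0,0,-26,15,0],[0,0,-28,18,0],[0,0,-30,20,0],[0,0,-31,22,0],[0,0,-32,24,0]],
  ],
)

```text
time_s: 5.32
eef_pos: [0.4369, 0.1772, 0.0629]
eef_rot: [-0.0, 0.569, 0.822, -0.0]
wrist_force: [-2.5, -0.7, 1.5]
opening: 0.0
grasp_force: 1.2
```

```bash
python3 - <<'E'
from go import *
show([(0,0,.062)])
E
```

```text
t 5.3167 tcp [0.4369 0.1772 0.0629] zaxis [-0.001 -0.    -1.   ] turn -0.001 q6 -0.23 F [-2.5 -0.7  1.5] open 0.00036745632610484457
(0, 0, 0.062) [-10.3   5.2   0.9]
```

Emit:
move_arm(
  series=[
    [[0,0,0,0,0],[0,0,0,0.5,0],[0,0,0,1,0],[0,0,0,1,0],[0,0,0,1.5,0],[0,0,0,1.5,0],[0,0,0,2,0],[0,0,0,2,0],[0,0,0,2,0],[0,0,0,2,0]],
  ],
)

```text
time_s: 6.15
eef_pos: [0.4374, 0.1773, 0.062]
eef_rot: [0.0, 0.569, 0.822, 0.0]
wrist_force: [-2.9, -1.2, 9.6]
opening: 0.0
grasp_force: 4.3
```

```bash
python3 - <<'E'
from go import *
show([(0,0,.062)])
E
```

```text
t 6.15 tcp [0.4374 0.1773 0.062 ] zaxis [ 0. -0. -1.] turn -0.001 q6 -0.23 F [-2.9 -1.2  9.6] open 0.0001946076826379657
(0, 0, 0.062) [-10.2   4.6  -0. ]
```

Emit:
move_arm(
  series=[
    [[0,0,0,-5,0],[0,0,0,-25,0],[0.5,0,0,-60,0],[1,0,0,-95,0],[1,0,0,-120,0],[1,0,0,-120,0],[1,0,0,-120,0],[1,0,0,-120,0],[1,0,0,-120,0],[1,0,0,-120,0]],
  ],
)

```text
time_s: 6.98
eef_pos: [0.4362, 0.1771, 0.1797]
eef_rot: [-0.001, 0.569, 0.822, -0.001]
wrist_force: [-0.4, 0.3, -0.6]
opening: 1.001
grasp_force: 0.0
```

```bash
python3 - <<'E'
from go import *
from fit import sd, least_squares
A=[]
for cam in ("side","scene"):
    im,d=camera(cam)
    if cam=="side": cv2.imwrite("pics/s4.png",cv2.resize(im[230:390,280:440],(600,600),interpolation=cv2.INTER_CUBIC))
    for o in outline_of("case",cam)[:1]:
        m=cv2.erode(o["region"].astype(np.uint8),np.ones((3,3)))>0
        P,_,_=cloud(cam,d,m); P=P[(P[:,2]>.006)&(P[:,2]<.075)&(np.hypot(P[:,0]-C[0],P[:,1]-C[1])<.1)]; A.append(P); print(cam,o["conf"],len(P),np.percentile(P[:,2],[50,97]))
def f(v,P):
    c,s=np.cos(v[2]),np.sin(v[2]); d=P-[v[0],v[1],0]
    return sd(np.c_[c*d[:,0]+s*d[:,1],-s*d[:,0]+c*d[:,1],d[:,2]],np.array([0,0,.031]),np.array([.029,.08,.031]))
for P in A+[np.vstack(A)]:
    r=least_squares(f,[*C,YAW],args=(P,),loss="soft_l1",f_scale=.002,x_scale=[.01,.01,.1]); print(r.x.round(4),np.median(abs(r.fun)))
show([(0,.014,.12),(0,.014,.006)])
E
```

```text
scene 0.68 1635 [0.0558456  0.06572483]
[0.4433 0.1685 0.3584] 0.0012837817013045087
[0.4433 0.1685 0.3584] 0.0012837817013045087
t 7.1833 tcp [0.4368 0.1772 0.1806] zaxis [-0.001 -0.    -1.   ] turn -0.001 q6 -0.23 F [-0.2  0.1  0.5] open 1.0007452008015445
(0, 0.014, 0.12) [ 3.7  5.2 60.6]
(0, 0.014, 0.006) [  3.7   5.4 174.6]
```

View pics/s4.png

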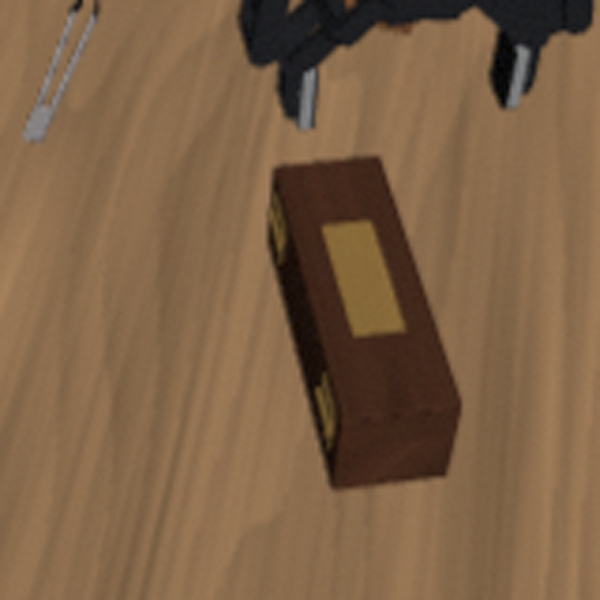

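Emit:
move_arm(
  series=[
    [[1,4,4,5,0],[1,4,4,25,0],[1,4,4,50,0],[1,4,4,75,0],[1,4,4,100,0],[1,4,4,125,0],[1,4,4,145,0],[1,4,4,160,0],[1,4,4,170,0],[1,4,4,173,0]],
  ],
)

```text
time_s: 8.02
eef_pos: [0.4382, 0.1824, 0.0064]
eef_rot: [-0.001, 0.569, 0.822, -0.001]
wrist_force: [-0.5, -0.6, 0.3]
opening: 0.999
grasp_force: 0.0
```

```bash
python3 - <<'E'
from go import *
show([(0,.014,.006)])
im,d=camera("side"); cv2.imwrite("pics/s5.png",cv2.resize(im[230:390,280:440],(600,600),interpolation=cv2.INTER_CUBIC))
E
```

```text
t 8.0167 tcp [0.4382 0.1824 0.0064] zaxis [-0.003 -0.    -1.   ] turn -0.001 q6 -0.22 F [-0.5 -0.6  0.3] open 0.9993661822225787
(0, 0.014, 0.006) [-0.7  2.   0.3]
```

View pics/s5.png

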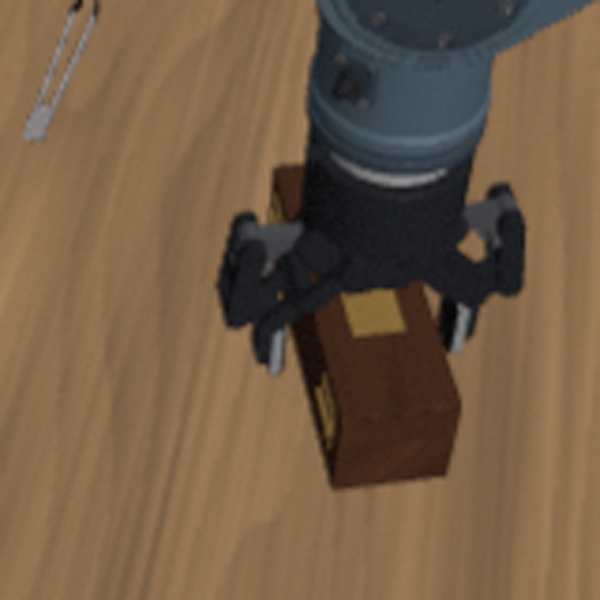

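The fingers stand on either side of the shut case, between the hinges. Closing now.

Emit:
move_arm(
  series=[
    [[0.85,0,1,0,0],[0.75,0,1,0,0],[0.6,0,1,0,0],[0.3,0,1,0,0],[0,0,1,0,0],[0,0,1,0,0],[0,0,1,0,0],[0,0,1,0,0],[0,0,1,0,0],[0,0,1,0,0]],
  ],
)

```text
time_s: 8.9
eef_pos: [0.4404, 0.1828, 0.0093]
eef_rot: [0.0, 0.569, 0.822, -0.0]
wrist_force: [-4.7, -0.5, 6.2]
opening: 0.673
grasp_force: 57.9
```

Emit:
move_arm(
  series=[
    [[0,0,0,0,0],[0,0,0,-1,0],[0,0,0,-2,0],[0,0,0,-4,0],[0,0,0,-6,0],[0,0,0,-9,0],[0,0,0,-12,0],[0,0,0,-14,0],[0,0,0,-15,0],[0,0,0,-15,0]],
  ],
)

```text
time_s: 9.73
eef_pos: [0.4407, 0.1828, 0.0237]
eef_rot: [0.0, 0.569, 0.822, 0.0]
wrist_force: [0.2, 0.3, -6.5]
opening: 0.675
grasp_force: 57.9
```

```bash
python3 - <<'E'
from go import *
show([(0,.014,.006)]); o=ctrl.get_obs(); print(o["grasp_force"],o["torque"])
im,d=camera("side"); a=cv2.resize(im[230:390,280:440],(400,400))
im,d=camera("scene"); b=cv2.resize(im[190:310,340:460],(400,400)); cv2.imwrite("pics/s6.png",np.hstack([a,b]))
E
```

```text
t 9.7333 tcp [0.4407 0.1828 0.0237] zaxis [ 0.001  0.    -1.   ] turn -0.001 q6 -0.22 F [ 0.2  0.3 -6.5] open 0.6753915848223238
(0, 0.014, 0.006) [-0.2 -0.5 17.7]
57.86594018340111 [ 0.01193123 -0.01680373 -0.00315314]
```

View pics/s6.png

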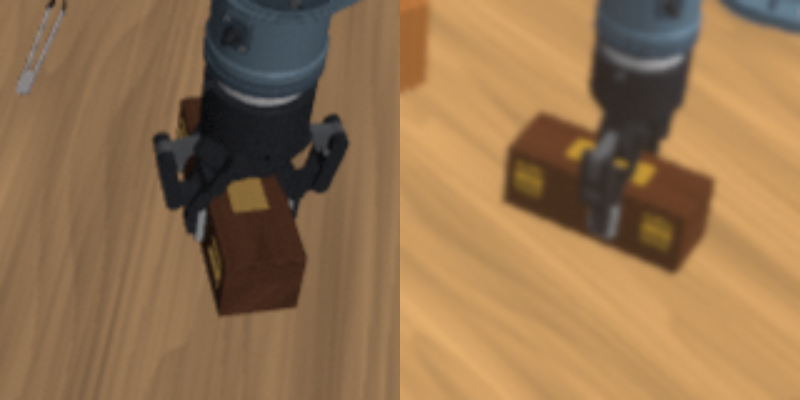

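Emit:
move_arm(
  series=[
    [[0,0,0,-3,0],[0,0,0,-8,0],[0,0,0,-16,0],[0,0,0,-26,0],[0,0,0,-36,0],[0,0,0,-46,0],[0,0,0,-54,0],[0,0,0,-59,0],[0,0,0,-61,0],[0,0,0,-62,0]],
  ],
)

```text
time_s: 10.67
eef_pos: [0.4407, 0.1828, 0.0858]
eef_rot: [0.0, 0.569, 0.822, 0.0]
wrist_force: [0.4, 0.3, -7.3]
opening: 0.671
grasp_force: 58.2
```

Emit:
move_arm(
  series=[
    [[0,0,0,-3,0],[0,0,0,-8,0],[0,0,0,-16,0],[0,0,0,-25,0],[0,0,0,-33,0],[0,0,0,-39,0],[0,0,0,-42,0],[0,0,0,-43,0],[0,0,0,-43,0],[0,0,0,-43,0]],
  ],
)

```text
time_s: 11.5
eef_pos: [0.4402, 0.1827, 0.128]
eef_rot: [-0.0, 0.569, 0.822, -0.0]
wrist_force: [-0.1, -0.8, -6.4]
opening: 0.677
grasp_force: 58.2
```

Emit:
move_arm(
  series=[
    [[0,0,0,0,0],[0,0,0,0,0],[0,0,0,0,0],[0,0,0,0,0],[0,0,0,0,0],[0,0,0,0,0],[0,0,0,0,0],[0,0,0,0,0],[0,0,0,0,0],[0,0,0,0,0]],
  ],
)

```text
time_s: 12.33
eef_pos: [0.4405, 0.1828, 0.1283]
eef_rot: [0.0, 0.569, 0.822, 0.0]
wrist_force: [0.4, 0.6, -6.7]
opening: 0.673
grasp_force: 58.2
```

```bash
python3 - <<'E'
from go import *
show([]); o=ctrl.get_obs(); print(o["grasp_force"],o["torque"])
im,d=camera("side"); a=cv2.resize(im[200:360,280:440],(400,400))
im,d=camera("scene"); b=cv2.resize(im[160:310,330:480],(400,400)); cv2.imwrite("pics/s7.png",np.hstack([a,b]))
E
```

```text
t 12.3333 tcp [0.4405 0.1828 0.1283] zaxis [ 0.  0. -1.] turn -0.001 q6 -0.22 F [ 0.4  0.6 -6.7] open 0.6725167878791848
58.179925829172134 [ 0.04266221  0.04182549 -0.02657303]
```

View pics/s7.png

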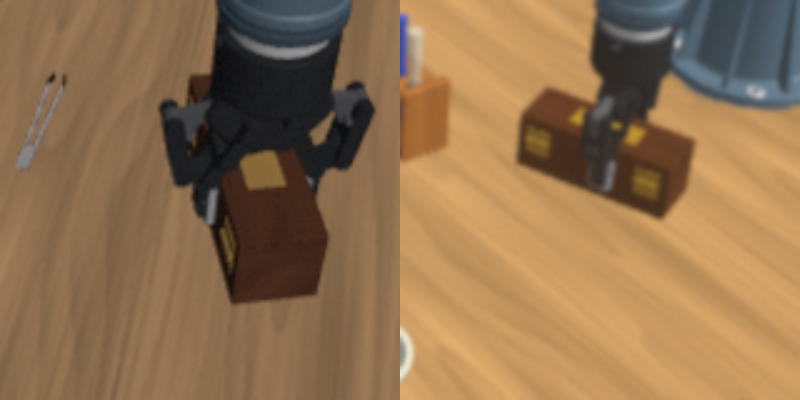

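The case is held level and shut, about 12 cm above the bench and clear of the other things, so I'm handing in.

```bash
python3 -c "
from bench import order
print(order.hand_in())"
```

```text
the job is handed in; nothing more can be done
None
```

I shut the lid gently, lifted the closed case about 12 cm off the bench and handed the job in with the case still held level and steady; nothing in the pictures or force readings suggested a weight or anything else on the bench was touched, but the hand-in returned no verdict.

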